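Walk the die block round against the angle plate

ROBOT

A 6-joint arm with a two-finger parallel gripper is mounted at the origin on the work surface. World frame = base frame: x ahead of the robot, y to its left, z up, the work surface at z = 0. Lengths are in mm, angles in rad, forces in N, time in s.
With the tool pointing down it reaches from about 300 to 775 mm from the base axis. Payload 14.6 kg.
Tool frame: the origin (TCP) lies between the finger pads; the fingertips stand manip.finger_overhang ahead of it and the grasp point (between the pads) lies 2 mm behind it (manip.finger_overhang is the distance from the TCP to the fingertips, in mm); z points along the fingers, y is the direction in which the jaws open and shut (so a half turn about z gives the same grasp; the last joint's range is limited). The gripper opens to 94 mm and grips with 3 to 60 N. Pads are 16 mm wide; open, the fingers measure 119 mm over their backs; the gripper's body (75 mm by 177 mm) begins 78 mm behind the grasp point.
Start: joints at [-1.287, 0.3, 1.521, -0, 1.321, -0.067], TCP at [189, -516.496, 222.446] pointing down, gripper open.
Joint ranges: [-3.03, 3.03], [-0.79, 2.21], [0.23, 2.52], [-1.04, 4.18], [0, 3.07], [-2.55, 2.55]. Speed limits (rad/s): [2.22, 2.22, 2.57, 3.14, 3.14, 3.14].

INTERFACE

Orientations are given as [roll, pitch, yaw] about the fixed x, y, z axes, in that order (R = Rz(yaw) Ry(pitch) Rx(roll)).
In Python, from cell import manip gives the robot as it stands.
- The arm moves only by the tool drive_tool, never from a script. Its argument "steps" is a list of rows, each an object with "delta_pos": the shift along the world's x, y, z in mm, a list of three; "yaw": the turn about the world's z in rad; "hand": the finger opening in mm, from 0 to 94. A call has 1 to 5 rows; each row shifts and turns the commanded pose from where the row before left it; what a row does not reach is not made up. A row lasts 1/12 s, in which the tool goes at most 41.7 mm and 7.16 degrees, less where a joint would pass 70% of its speed; a pose out of reach is approached as far as the arm can. A call is refused whole if a number of a shift passes 41.7 or a number of a turn 0.125, either way. A call with a gripper value outside its range is refused whole. The fingers move at their own pace and stop on an object; "squeeze" is the grip in N (left out, the last holds). Time passes only in rows, so rows that do not move let the fingers close. It gives the time, the measured TCP pose, the force and the opening at its end, in the units of the state.
- manip.read_state(): the state, without advancing time (a new reading comes with each control period).
- manip.camera(name): name is "scene" or "top"; returns a dict with "frame" (420x560x3 uint8, red, green, blue), "range_z" (420x560 float32, mm along the optical axis (not along the pixel's ray), 0 where there is no reading), "intrinsics" (3x3 intrinsics, pixels), "position" and "attitude" of the camera in the world. Camera axes: x right, y down, z forward; pixel columns grow to the right and rows downward; lengths in mm; the calibration is good to about 2 mm. A picture is of the moment at which its call begins.
- manip.sign_off(): hands the job in, once; it reports no verdict.
The state is a dict: "clock": time; "joints": joint angles; "qd": joint speeds; "effort": joint torques, N m; "eef_pos": TCP position; "eef_rot": TCP orientation; "wrist_force": force on the tool from outside, world axes, zero at the start; "moment": the same for the moment, N m; "finger_gap": finger opening in mm.
Only numpy, scipy, OpenCV 4.12 (cv2) and the standard library are available. Lean on these libraries where they do the work, as an engineer would, in place of code of your own. Each camera call takes 0.05 s, during which the arm holds its last target.

TASK

Walk the heavy die block round on the marking-out plate by pushing at its corners with the fingertips until one of its long sides sits flat against the angle plate's working face, with the block wholly in front of that face and not sticking out past either end. The block must only be slid, never lifted or tipped, and the angle plate must not be shoved out of its place nor the other tools disturbed.

Things in the scene. Friction and masses are not known exactly. Their poses are not given: they have to be found in the camera images.
- plate: cast-iron marking-out plate on the bench, 450 (its x, away from the robot) x 600 (its y) mm, top surface flat and 70 mm above the bench. Origin: centre of its underside, on the bench; z up. It is far too heavy to move.
- angle_plate: dark cast-iron angle plate (the fence) standing loose on the plate's top, 4.5 kg: upright wall 200 mm long (its y), 60 high, 20 thick, with flange and webs behind it to x = 90 mm. The flat working face is the plane x = 0 of its frame and looks along its -x, towards the robot's side. Origin: middle of the foot of that face. It slides if pushed with more than about 20 N.
- face_left (a point): foot of the angle plate's working face at its left end (its y = +100 mm)
- face_right (a point): foot of the angle plate's working face at its right end (its y = -100 mm)
- die_block: bright steel die block, 105 (its x) x 75 (its y) x 35 mm high, slot-shaped opening in the top; lies flat and loose on the plate in front of the angle plate, a short end roughly towards it. Long sides: its faces y = +37.5 and -37.5 mm, alike; either may go against the angle plate. Origin: centre of its underside. About 1.9 kg; sliding it takes roughly 8 to 15 N.
- v_block: bystander: steel V-block, 60 x 44 x 44 mm, its V groove along its x. Origin: centre of its underside; not to be disturbed.
- parallel: bystander: flat ground steel parallel bar lying down, 100 x 22 x 12 mm, long along its x. Origin: centre of its underside; not to be disturbed.
- surface_gauge: bystander: surface gauge (scribing block): iron base 75 x 60 x 26 mm with a thin upright pillar, about 200 mm tall in all, on the far left corner of the plate. Origin: centre of its underside; not to be disturbed.
- try_square: bystander: small engineer's square standing on its stock: stock 18 x 75 x 18 mm, thin blade rising to 118 mm, on the far right corner of the plate. Origin: centre of its underside; not to be disturbed.
- blue_jar: bystander: small glass jar with black cap, 52 mm across, 65 mm tall, on the bench to the left of the plate. Origin: centre of its underside; not to be disturbed.
- hammer: bystander: hammer with wooden handle lying on the bench to the right of the plate. Origin: centre of its underside (middle of the tool); not to be disturbed.
- punch_stand: bystander: small wooden stand with four upright punches, 110 x 30 x 77 mm, on the bench to the left of the plate. Origin: centre of its underside; not to be disturbed.
Things that resemble listed ones, but are neither listed nor needed, are in the scene too. Leave any blue or red look-alike of the die_block alone.

How it is judged (in metres and radians):
At the end, for the whole second after the job is handed in: A long side of the die block is parallel to the angle plate's working face within 0.03 rad and touches it (the block's centre at most 2.5 mm farther from the face than half its width); the block does not stick out more than 5 mm past either end of the face, lies flat on the plate and is at rest (angle between the x axis of die_block and the y axis of angle_plate, either way round below 0.03 rad and x of die_block in the frame of angle_plate between -0.04 and -0.034 m and y of die_block in the frame of angle_plate between -0.0525 and 0.0525 m and z of die_block in the frame of angle_plate between -0.003 and 0.003 m and angle between die_block's own z axis and vertical below 0.03 rad and linear speed of die_block below 0.01 m/s and angular speed of die_block below 0.05 rad/s).
It fails at once if the die block is lifted, carried or tipped (z of die_block in the frame of plate above 0.075 m or z of die_block in the frame of plate below 0.06 m or angle between die_block's own z axis and vertical above 0.1 rad).
It fails at once if the angle plate is shoved out of its place (an end of its face moved more than 12 mm) or tipped (distance of any of face_left, face_right from where it was at the start of the episode above 0.012 m or angle between angle_plate's own z axis and vertical above 0.1 rad).
It fails at once if another tool is disturbed (moved more than 15 mm or tipped) (distance of any of v_block, parallel, surface_gauge, try_square, blue_jar, hammer, punch_stand from where it was at the start of the episode above 0.015 m or angle between any of v_block, parallel, surface_gauge, try_square, blue_jar, punch_stand's own z axis and vertical above 0.3 rad).
It also fails if it takes over 72 s, if anything falls off the work surface, if the arm or the gripper's body presses on something with over 40 N, if the wrist force passes 120 N, or if a joint passes its speed limit or range.

## Working session

There is one attempt and no reset: what is moved stays moved. The work goes in short steps, Python scripts to look and compute and a tool call to move; the robot and the scene stay as the last step left them, time stands still between calls to the robot, and variables do not carry over. Pictures are saved under pics/ and viewed, and the job is handed in when it is done.

Besides the shell and the picture viewer there is one more tool, called by a JSON object that holds its "op" and its "data", one argument or row to a line. drive_tool: Moves the arm, as the interface text tells. Its arguments: {"type":"object","properties":{"steps":{"type":"array"},"squeeze":{"type":"number"}},"required":["steps"]}

```bash
ls; mkdir -p pics; python3 - <<'E'
from cell import manip
import cv2,numpy as np
print(manip.read_state(), manip.finger_overhang)
for n in("scene","top"):
    c=manip.camera(n); cv2.imwrite(f"pics/{n}0.png",c["frame"][:,:,::-1]); np.savez(f"/tmp/{n}0.npz",**c)
    print(n,c["intrinsics"].tolist(),c["position"],c["attitude"])
E
```

```text
pics
{'clock': 0.0, 'joints': array([-1.28657489e+00,  3.00469597e-01,  1.52160140e+00, -3.09011837e-05,
        1.32067328e+00, -6.66087880e-02]), 'qd': array([-0.00141699,  0.00106611,  0.00138803, -0.00021033, -0.00101933,
       -0.00064772]), 'effort': array([-2.98455932e-03, -5.31811988e+01, -3.52745640e+01,  7.07150088e-02,
        2.43874040e-02, -8.84358724e-05]), 'eef_pos': array([ 188.93924891, -516.26739808,  221.87854305]), 'eef_rot': array([-3.14044159e+00, -4.67870349e-05,  3.50837864e-01]), 'wrist_force': array([-0.11666957,  0.61438097, -0.4237326 ]), 'moment': array([-0.00591898, -0.01603299, -0.03453474]), 'finger_gap': 94.15651519489998} 17.0
scene [[449.93687067637575, 0.0, 286.3358695409752], [0.0, 449.93687067637575, 208.8605249693313], [0.0, 0.0, 1.0]] [1045.34630148 -578.13649791  982.09174874] [-2.42597844 -0.00958689  0.77167609]
top [[518.5929617083173, 0.0, 277.7175779305717], [0.0, 518.5929617083173, 199.18235082272614], [0.0, 0.0, 1.0]] [ 417.32588486    6.19312263 1476.2466255 ] [-3.08123613  0.01117995 -1.5950347 ]
```

View pics/scene0.png

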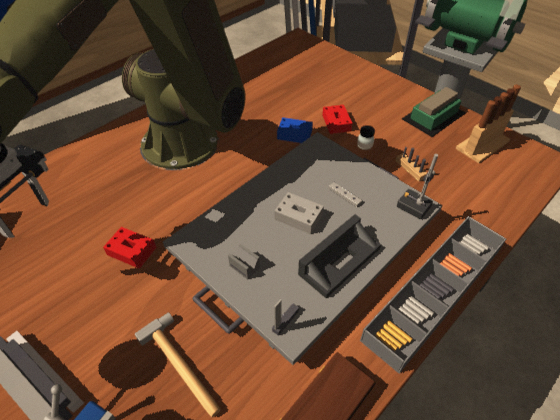

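View pics/top0.png

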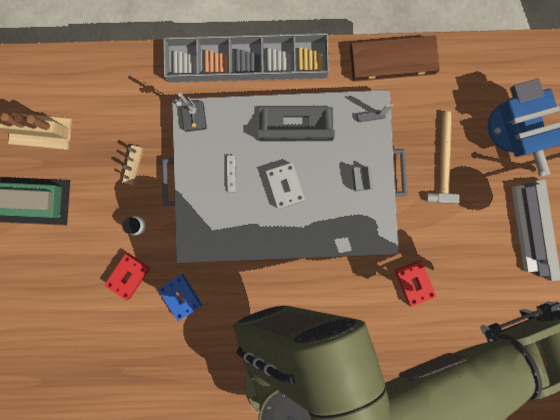

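The top view has image up as world +x. It shows the die block at (285,185), angle plate at (296,123), parallel at (231,173) and V-block at (361,177). Next I measure them from the range-derived heights.

```bash
cat > h.py <<'E'
import numpy as np,cv2
from scipy.spatial.transform import Rotation as R
def cloud(c):
    K=c["intrinsics"];z=c["range_z"].astype(float);v,u=np.indices(z.shape)
    p=np.stack([(u-K[0,2])/K[0,0]*z,(v-K[1,2])/K[1,1]*z,z],-1)
    return p@R.from_euler("xyz",c["attitude"]).as_matrix().T+c["position"]
def rays(c,uv,h):
    K=c["intrinsics"];uv=np.atleast_2d(uv).astype(float)
    d=np.c_[(uv-K[:2,2])/[K[0,0],K[1,1]],np.ones(len(uv))]@R.from_euler("xyz",c["attitude"]).as_matrix().T
    return c["position"]+d*((h-c["position"][2])/d[:,2])[:,None]
def rect(P):
    (cx,cy),(w,h),a=cv2.minAreaRect(P[:,:2].astype(np.float32))
    if w<h: w,h,a=h,w,a+90
    a=(a+90)%180-90
    return np.round([cx,cy,w,h,a],1)
E
python3 - <<'E'
from h import *
for n in("top","scene"):
    c=np.load(f"/tmp/{n}0.npz"); P=cloud(c)
    H=P[...,2]
    reg=(P[...,0]>250)&(P[...,0]<720)&(abs(P[...,1])<310)
    print(n,"plate z",np.median(H[reg&(H>55)&(H<78)]))
    m=(reg&(H>77)&(H<300)).astype(np.uint8)
    k,l,s,ce=cv2.connectedComponentsWithStats(m)
    for i in range(1,k):
        if s[i,4]<60: continue
        q=P[l==i]; print(s[i].tolist(),"zmax",round(np.percentile(q[:,2],98),1),rect(q))
        top=q[abs(q[:,2]-105)<6]
        if len(top)>100:print("   top105",rect(top),len(top),np.median(top[:,2]).round(1))
E
```

```text
top plate z 68.75531379495487
[258, 116, 77, 26, 1508] zmax 132.7 [689.  -32.7 200.2  62.1  89.7]
   top105 [688.4 -32.  195.   62.1 -89.9] 147 105.1
[358, 116, 28, 6, 97] zmax 92.0 [ 715.1 -239.2   74.1   10.3  -87.3]
[183, 120, 23, 12, 231] zmax 103.5 [706.6 241.1  60.9  26.1 -89.6]
[227, 156, 9, 37, 270] zmax 86.5 [573.7 144.6  98.1  22.3  -1.1]
[266, 163, 39, 46, 1009] zmax 109.2 [539.6   1.  111.6  74.9  16.6]
   top105 [5.366e+02 1.000e-01 1.051e+02 7.490e+01 1.660e+01] 918 103.7
[352, 166, 21, 25, 430] zmax 116.1 [ 551.5 -205.6   60.9   45.4    4. ]
   top105 [ 551.1 -206.1   59.5   45.5    5.3] 166 106.5
scene plate z 70.24618582273769
[329, 182, 33, 24, 251] zmax 85.3 [5.790e+02 1.443e+02 1.008e+02 2.660e+01 4.000e-01]
[397, 188, 18, 20, 144] zmax 105.0 [709.8 239.8  61.8  19.8 -86.5]
[275, 192, 49, 41, 1213] zmax 108.5 [ 5.403e+02 -5.000e-01  1.077e+02  8.150e+01  1.760e+01]
   top105 [539.9  -0.7 106.9  81.5  17.6] 889 105.0
[298, 214, 70, 73, 2081] zmax 132.8 [691.8 -33.3 202.7  59.1  89.2]
   top105 [691.7 -38.  192.7  56.4 -90. ] 281 106.9
[228, 244, 32, 34, 630] zmax 116.2 [ 555.1 -206.4   61.9   47.5    4.3]
   top105 [ 555.5 -207.4   61.5   44.7    5.8] 194 104.1
```

```bash
python3 - <<'E'
from h import *
for n in("top","scene"):
    c=np.load(f"/tmp/{n}0.npz"); P=cloud(c)
    H=P[...,2]
    reg=(P[...,0]>630)&(P[...,0]<770)&(P[...,1]>-150)&(P[...,1]<90)
    q=P[reg&(H>120)&(H<140)]; print(n,"wall",rect(q),len(q),np.median(q[:,2]))
    q=P[reg&(H>77)];print(rect(q))
    if n=="top":
        # front edge per y bin
        q=P[reg&(H>120)]; b=[(y,q[abs(q[:,1]-y)<5][:,0].min()) for y in range(-120,60,10)]
        b=np.array(b);print(np.polyfit(b[:,0],b[:,1],1),b[:,1].round(0))
    else:
        q=P[reg&(H>77)]; print(q[:,1].min(),q[:,1].max())
E
python3 - <<'E'
import cv2
for n,(x,y,w,h) in dict(top=(220,90,190,130),scene=(220,170,190,140)).items():
    i=cv2.imread(f"pics/{n}0.png")[y:y+h,x:x+w]; cv2.imwrite(f"pics/{n}0c.png",cv2.resize(i,None,fx=4,fy=4,interpolation=2))
E
```

```text
top wall [677.8 -32.9 199.8  37.   89.2] 647 128.46623625162783
[708.2 -30.5 231.1 126.9  87.6]
[2.58231640e-02 6.61497809e+02] [658. 659. 659. 660. 659. 659. 661. 661. 660. 661. 661. 662. 661. 662.
 662. 662. 663. 662.]
scene wall [682.4 -32.9 202.   39.2  88.8] 762 129.7894569133981
[709.  -33.7 203.7  92.6  88.8]
-136.36782526561024 68.33912072817418
```

View pics/top0c.png

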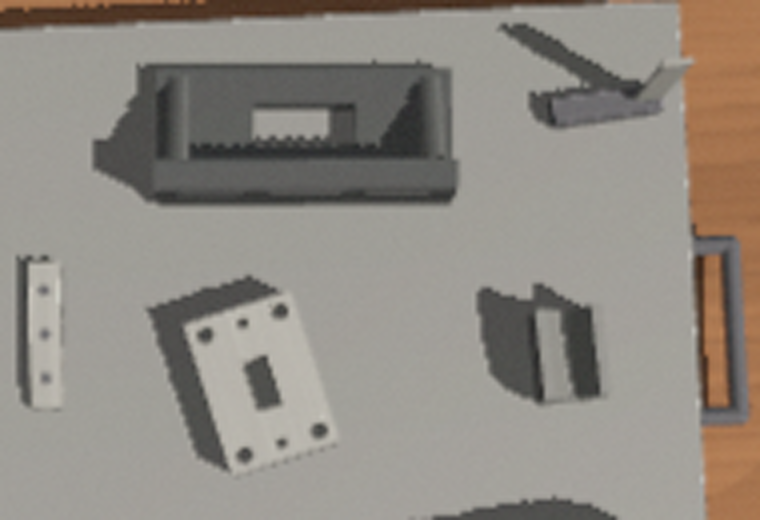

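Both views agree: the block is at about (538, 0), yaw 16.6°. The face is at x≈661 around y=-33, turned about -1.2°. 

Plan: with closed fingers, push the block's left long side near its robot-side corner. This turns the block about 72° CCW, and I then push it square with two open fingertips.

{"op": "drive_tool", "data": {
  "steps": [
    {"delta_pos": [16, 31, 0], "yaw": 0.084, "hand": 0},
    {"delta_pos": [16, 31, 0], "yaw": 0.084, "hand": 0},
    {"delta_pos": [16, 31, 0], "yaw": 0.084, "hand": 0},
    {"delta_pos": [16, 31, 0], "yaw": 0.084, "hand": 0},
    {"delta_pos": [16, 31, 0], "yaw": 0.084, "hand": 0}
  ],
  "squeeze": 20
}}

```text
clock: 0.52
eef_pos: [269.3, -359.9, 222.2]
eef_rot: [-3.141, -0.0, 0.775]
wrist_force: [0.2, 0.4, -0.0]
finger_gap: 63.8
```

{"op": "drive_tool", "data": {
  "steps": [
    {"delta_pos": [16, 31, 0], "yaw": 0.084, "hand": 0},
    {"delta_pos": [16, 31, 0], "yaw": 0.084, "hand": 0},
    {"delta_pos": [16, 31, 0], "yaw": 0.084, "hand": 0},
    {"delta_pos": [16, 31, 0], "yaw": 0.084, "hand": 0},
    {"delta_pos": [16, 31, 0], "yaw": 0.084, "hand": 0}
  ]
}}

```text
clock: 0.93
eef_pos: [349.3, -204.8, 222.4]
eef_rot: [-3.142, -0.0, 1.195]
wrist_force: [0.5, -1.1, -0.7]
finger_gap: 30.9
```

{"op": "drive_tool", "data": {
  "steps": [
    {"delta_pos": [16, 31, 0], "yaw": 0.084, "hand": 0},
    {"delta_pos": [16, 31, 0], "yaw": 0.084, "hand": 0},
    {"delta_pos": [16, 31, 0], "yaw": 0.084, "hand": 0},
    {"delta_pos": [16, 31, 0], "yaw": 0.084, "hand": 0},
    {"delta_pos": [16, 31, 0], "yaw": 0.084, "hand": 0}
  ]
}}

```text
clock: 1.35
eef_pos: [429.3, -49.7, 222.4]
eef_rot: [-3.141, -0.0, 1.615]
wrist_force: [0.9, -0.5, 0.3]
finger_gap: 0.6
```

{"op": "drive_tool", "data": {
  "steps": [
    {"delta_pos": [18, 33, 0], "yaw": 0.082, "hand": 0},
    {"delta_pos": [18, 33, 0], "yaw": 0.082, "hand": 0},
    {"delta_pos": [19, 32, 0], "yaw": 0.082, "hand": 0},
    {"delta_pos": [0, 0, -30], "yaw": 0, "hand": 0},
    {"delta_pos": [0, 0, -30], "yaw": 0, "hand": 0}
  ]
}}

```text
clock: 1.77
eef_pos: [484.9, 48.2, 162.1]
eef_rot: [3.139, 0.001, 1.86]
wrist_force: [0.1, -0.7, -1.4]
finger_gap: 0.6
```

{"op": "drive_tool", "data": {
  "steps": [
    {"delta_pos": [0, 0, -25], "yaw": 0, "hand": 0},
    {"delta_pos": [0, 0, -25], "yaw": 0, "hand": 0},
    {"delta_pos": [0, 0, -15], "yaw": 0, "hand": 0}
  ]
}}

```text
clock: 2.02
eef_pos: [482.8, 46.6, 94.7]
eef_rot: [-3.138, -0.001, 1.857]
wrist_force: [0.0, 0.6, -0.3]
finger_gap: 0.6
```

```bash
cat >> h.py <<'E'
def snap(tag):
    from cell import manip
    st=manip.read_state();print({k:np.round(st[k],2).tolist() for k in("clock","eef_pos","eef_rot","wrist_force")})
    ims=[]
    for n,(x,y,w,h) in dict(top=(200,80,200,150),scene=(220,150,200,150)).items():
        c=manip.camera(n);f=c["frame"][:,:,::-1]
        ims.append(cv2.resize(f[y:y+h,x:x+w],None,fx=2,fy=2,interpolation=2)); 
        P=cloud(c);np.savez(f"/tmp/{n}.npz",**c)
        H=P[...,2]
        m=((P[...,0]>430)&(P[...,0]<655)&(abs(P[...,1])<120)&(abs(H-105)<(4 if n=="scene" else 6))).astype(np.uint8)
        hsv=cv2.cvtColor(c["frame"],cv2.COLOR_RGB2HSV); m&=((hsv[...,2]>110)).astype(np.uint8)
        k,l,s,_=cv2.connectedComponentsWithStats(m)
        if k>1:
            i=1+s[1:,4].argmax();q=P[l==i];print(n,"block c,w,h,ang",rect(q),s[i,4],s[i,:4].tolist())
    cv2.imwrite(f"pics/{tag}.png",np.hstack(ims))
E
python3 -c "
from h import *
snap('a1')"
```

```text
{'clock': 2.02, 'eef_pos': [482.8, 46.58, 94.73], 'eef_rot': [-3.14, -0.0, 1.86], 'wrist_force': [0.03, 0.56, -0.34]}
top block c,w,h,ang [537.4  -2.7 105.4  69.2  16.9] 549 [270, 163, 35, 41]
scene block c,w,h,ang [ 5.396e+02 -2.000e-01  1.060e+02  7.920e+01  1.620e+01] 808 [275, 192, 49, 34]
```

View pics/a1.png

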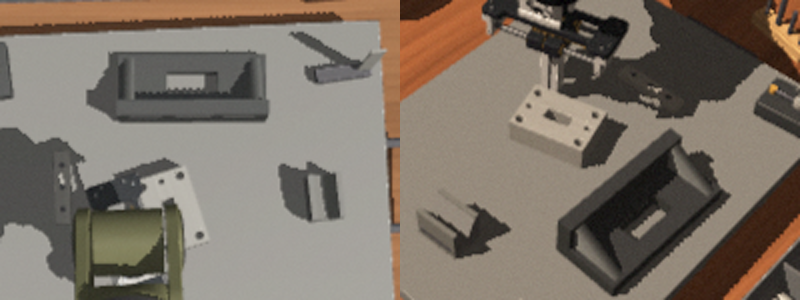

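The picture shows the closed fingertips just beside the block's left long side near the robot-side corner, and the scene view sees the block unobstructed. I'll start a gentle push.

{"op": "drive_tool", "data": {
  "steps": [
    {"delta_pos": [1.2, -3.8, 0], "yaw": 0, "hand": 0},
    {"delta_pos": [1.2, -3.8, 0], "yaw": 0, "hand": 0},
    {"delta_pos": [1.2, -3.8, 0], "yaw": 0, "hand": 0},
    {"delta_pos": [1.2, -3.8, 0], "yaw": 0, "hand": 0},
    {"delta_pos": [1.2, -3.8, 0], "yaw": 0, "hand": 0}
  ]
}}

```text
clock: 2.53
eef_pos: [489.9, 28.1, 98.6]
eef_rot: [3.141, -0.002, 1.857]
wrist_force: [-8.0, 11.4, 9.8]
finger_gap: 0.9
```

```bash
python3 -c "
from h import *
snap('a2')"
```

```text
{'clock': 2.53, 'eef_pos': [489.89, 28.1, 98.59], 'eef_rot': [3.14, -0.0, 1.86], 'wrist_force': [-7.97, 11.4, 9.78]}
top block c,w,h,ang [542.6 -14.7 104.9  51.1  19.1] 302 [277, 162, 30, 39]
scene block c,w,h,ang [542.6  -3.8 105.6  80.8  19.5] 820 [275, 193, 48, 34]
```

{"op": "drive_tool", "data": {
  "steps": [
    {"delta_pos": [-1, -5, 0], "yaw": 0.1, "hand": 0},
    {"delta_pos": [-0.9, -5, 0], "yaw": 0.07, "hand": 0},
    {"delta_pos": [-0.6, -5, 0], "yaw": 0.06, "hand": 0},
    {"delta_pos": [-0.3, -5, 0], "yaw": 0.06, "hand": 0},
    {"delta_pos": [0, -5, 0], "yaw": 0.06, "hand": 0}
  ]
}}

```text
clock: 3.05
eef_pos: [487.1, 2.7, 98.4]
eef_rot: [3.141, -0.001, 2.21]
wrist_force: [-5.3, 6.7, 6.5]
finger_gap: 0.7
```

```bash
python3 -c "
from h import *
snap('a3')"
```

```text
{'clock': 3.05, 'eef_pos': [487.15, 2.7, 98.44], 'eef_rot': [3.14, -0.0, 2.21], 'wrist_force': [-5.31, 6.72, 6.53]}
top block c,w,h,ang [561.9 -13.7  77.   51.9  35.6] 343 [276, 160, 30, 25]
scene block c,w,h,ang [546.8 -12.8 105.   79.9  36.7] 828 [276, 199, 43, 28]
```

View pics/a3.png

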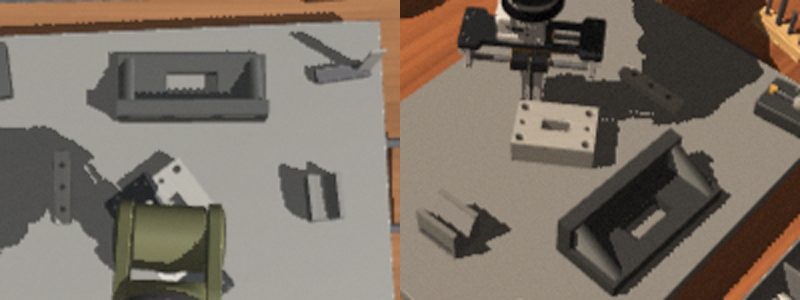

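The block is at about (547,-13), 36.6°, and the tool is flat on its face. Tracking matches the model, so I continue.

{"op": "drive_tool", "data": {
  "steps": [
    {"delta_pos": [0.5, -5.8, 0], "yaw": 0.07, "hand": 0},
    {"delta_pos": [0.9, -5.8, 0], "yaw": 0.07, "hand": 0},
    {"delta_pos": [1.3, -5.7, 0], "yaw": 0.07, "hand": 0},
    {"delta_pos": [1.7, -5.6, 0], "yaw": 0.07, "hand": 0},
    {"delta_pos": [2.1, -5.5, 0], "yaw": 0.07, "hand": 0}
  ]
}}

```text
clock: 3.57
eef_pos: [493.3, -25.9, 98.3]
eef_rot: [3.141, -0.001, 2.56]
wrist_force: [-8.0, 6.1, 7.3]
finger_gap: 0.7
```

```bash
python3 -c "
from h import *
snap('a4')"
```

```text
{'clock': 3.57, 'eef_pos': [493.31, -25.89, 98.27], 'eef_rot': [3.14, -0.0, 2.56], 'wrist_force': [-8.04, 6.13, 7.25]}
top block c,w,h,ang [563.5 -28.2 105.   47.4  56.5] 385 [276, 158, 41, 23]
scene block c,w,h,ang [565.1 -27.2 105.8  55.5  57.6] 581 [277, 208, 45, 23]
```

{"op": "drive_tool", "data": {
  "steps": [
    {"delta_pos": [2.6, -5.3, 0], "yaw": 0.07, "hand": 0},
    {"delta_pos": [2.9, -5.1, 0], "yaw": 0.07, "hand": 0},
    {"delta_pos": [3.3, -4.8, 0], "yaw": 0.07, "hand": 0},
    {"delta_pos": [3.6, -4.6, 0], "yaw": 0.07, "hand": 0},
    {"delta_pos": [3.9, -4.3, 0], "yaw": 0.07, "hand": 0}
  ]
}}

```text
clock: 4.08
eef_pos: [509.4, -50.3, 98.1]
eef_rot: [-3.141, -0.002, 2.909]
wrist_force: [-10.8, 2.0, 8.2]
finger_gap: 0.6
```

```bash
python3 -c "
from h import *
snap('a5')"
```

```text
{'clock': 4.08, 'eef_pos': [509.4, -50.26, 98.06], 'eef_rot': [-3.14, -0.0, 2.91], 'wrist_force': [-10.8, 2.02, 8.24]}
top block c,w,h,ang [586.1 -30.5 104.3  27.2  75.7] 233 [277, 158, 40, 14]
scene block c,w,h,ang [590.5 -31.5 107.1  33.9  72.1] 285 [283, 215, 42, 23]
```

View pics/a5.png

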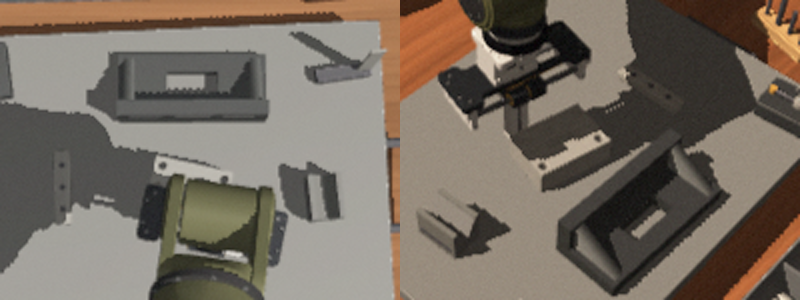

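The block is at about 76° and the tool is still flat. I'll do the last 12°, then back off for a clear view.

{"op": "drive_tool", "data": {
  "steps": [
    {"delta_pos": [4.1, -4.2, 0], "yaw": 0.07, "hand": 0},
    {"delta_pos": [4.4, -3.9, 0], "yaw": 0.07, "hand": 0},
    {"delta_pos": [4.7, -3.5, 0], "yaw": 0.07, "hand": 0},
    {"delta_pos": [-10, 0, 0], "yaw": 0, "hand": 0},
    {"delta_pos": [-35, 0, 0], "yaw": 0, "hand": 0}
  ]
}}

```text
clock: 4.6
eef_pos: [480.4, -62.1, 97.9]
eef_rot: [-3.141, 0.003, 3.116]
wrist_force: [0.5, -1.0, 0.2]
finger_gap: 0.2
```

{"op": "drive_tool", "data": {
  "steps": [
    {"delta_pos": [-35, 0, 0], "yaw": 0, "hand": 60},
    {"delta_pos": [-35, 0, 0], "yaw": 0, "hand": 60},
    {"delta_pos": [0, 0, 0], "yaw": 0, "hand": 60}
  ]
}}

```text
clock: 4.85
eef_pos: [403.4, -61.2, 97.0]
eef_rot: [3.141, -0.003, 3.115]
wrist_force: [-1.0, 1.0, -1.0]
finger_gap: 17.1
```

```bash
python3 -c "
from h import *
snap('a6')"
```

```text
{'clock': 4.85, 'eef_pos': [403.38, -61.2, 96.96], 'eef_rot': [3.14, -0.0, 3.11], 'wrist_force': [-0.97, 0.95, -0.96]}
top block c,w,h,ang [569.6 -25.6 101.4  75.3  88.7] 898 [275, 159, 39, 29]
scene block c,w,h,ang [573.1 -26.  108.3  77.4  88.9] 849 [277, 202, 49, 39]
```

View pics/a6.png

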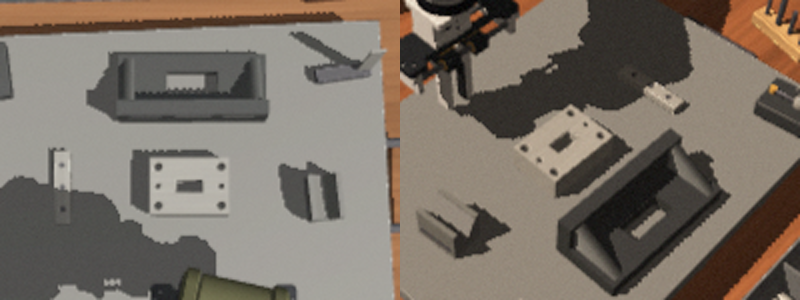

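The block now lies at about (571,-26), 88.8°, parallel to the fence and well within its ends. Next: open to 60 mm, centre behind the block and push straight, about 52 mm to the face.

{"op": "drive_tool", "data": {
  "steps": [
    {"delta_pos": [0, 18, 0], "yaw": 0, "hand": 60},
    {"delta_pos": [0, 17, 0], "yaw": 0, "hand": 60},
    {"delta_pos": [20, 0, 0], "yaw": 0, "hand": 60},
    {"delta_pos": [20, 0, 0], "yaw": 0, "hand": 60},
    {"delta_pos": [20, 0, 0], "yaw": 0, "hand": 60}
  ]
}}

```text
clock: 5.37
eef_pos: [470.5, -26.4, 98.0]
eef_rot: [-3.141, 0.002, 3.116]
wrist_force: [0.1, -0.3, 0.9]
finger_gap: 57.9
```

{"op": "drive_tool", "data": {
  "steps": [
    {"delta_pos": [20, 0, 0], "yaw": 0, "hand": 60},
    {"delta_pos": [20, 0, 0], "yaw": 0, "hand": 60},
    {"delta_pos": [10, 0, 0], "yaw": 0, "hand": 60},
    {"delta_pos": [5, 0, 0], "yaw": 0, "hand": 60},
    {"delta_pos": [5, 0, 0], "yaw": 0, "hand": 60}
  ]
}}

```text
clock: 5.78
eef_pos: [527.7, -26.5, 97.3]
eef_rot: [-3.142, -0.004, 3.116]
wrist_force: [-18.2, 0.2, 11.9]
finger_gap: 60.0
```

{"op": "drive_tool", "data": {
  "steps": [
    {"delta_pos": [5, 0, 0], "yaw": 0, "hand": 60},
    {"delta_pos": [5, 0, 0], "yaw": 0, "hand": 60},
    {"delta_pos": [5, 0, 0], "yaw": 0, "hand": 60},
    {"delta_pos": [5, 0, 0], "yaw": 0, "hand": 60},
    {"delta_pos": [5, 0, 0], "yaw": 0, "hand": 60}
  ]
}}

```text
clock: 6.2
eef_pos: [552.4, -26.5, 97.3]
eef_rot: [3.142, -0.004, 3.116]
wrist_force: [-14.2, 0.3, 7.4]
finger_gap: 60.0
```

```bash
python3 -c "
from h import *
snap('a7')"
```

```text
{'clock': 6.2, 'eef_pos': [552.35, -26.53, 97.3], 'eef_rot': [3.14, -0.0, 3.12], 'wrist_force': [-14.2, 0.26, 7.36]}
top block c,w,h,ang [628.9 -55.1  45.6   8.6  89.2] 49 [296, 149, 18, 4]
scene block c,w,h,ang [ 5.933e+02 -5.680e+01  9.210e+01  4.710e+01  1.000e-01] 295 [283, 223, 37, 25]
```

View pics/a7.png

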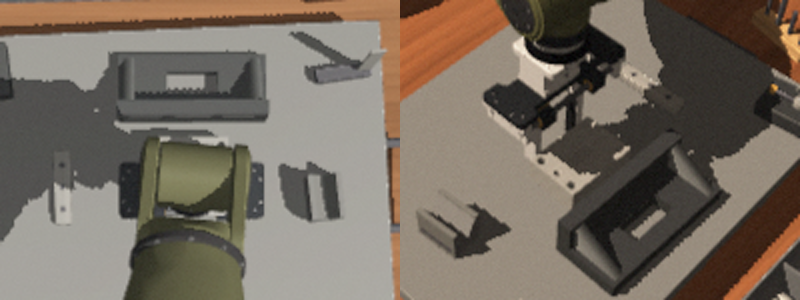

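{"op": "drive_tool", "data": {
  "steps": [
    {"delta_pos": [4, 0, 0], "yaw": 0, "hand": 60},
    {"delta_pos": [4, 0, 0], "yaw": 0, "hand": 60},
    {"delta_pos": [4, 0, 0], "yaw": 0, "hand": 60},
    {"delta_pos": [3, 0, 0], "yaw": 0, "hand": 60},
    {"delta_pos": [2, 0, 0], "yaw": 0, "hand": 60}
  ]
}}

```text
clock: 6.72
eef_pos: [569.4, -26.5, 97.3]
eef_rot: [-3.142, -0.004, 3.116]
wrist_force: [-14.3, -0.2, 8.3]
finger_gap: 60.1
```

{"op": "drive_tool", "data": {
  "steps": [
    {"delta_pos": [1, 0, 0], "yaw": 0, "hand": 60},
    {"delta_pos": [1, 0, 0], "yaw": 0, "hand": 60}
  ]
}}

```text
clock: 6.88
eef_pos: [571.2, -26.5, 97.3]
eef_rot: [3.142, -0.004, 3.116]
wrist_force: [-13.7, -0.3, 8.4]
finger_gap: 60.0
```

{"op": "drive_tool", "data": {
  "steps": [
    {"delta_pos": [1, 0, 0], "yaw": 0, "hand": 60},
    {"delta_pos": [1, 0, 0], "yaw": 0, "hand": 60}
  ]
}}

```text
clock: 7.05
eef_pos: [573.2, -26.5, 97.3]
eef_rot: [-3.142, -0.004, 3.116]
wrist_force: [-14.3, -0.3, 7.0]
finger_gap: 60.0
```

```bash
python3 -c "
from h import *
snap('a8')"
```

```text
{'clock': 7.05, 'eef_pos': [573.2, -26.55, 97.3], 'eef_rot': [-3.14, -0.0, 3.12], 'wrist_force': [-14.3, -0.33, 6.97]}
top block c,w,h,ang [652.7 -57.   42.9   5.4  85.1] 32 [297, 141, 17, 3]
scene block c,w,h,ang [609.8 -66.3  86.8  34.6   6.5] 253 [288, 227, 32, 24]
```

View pics/a8.png

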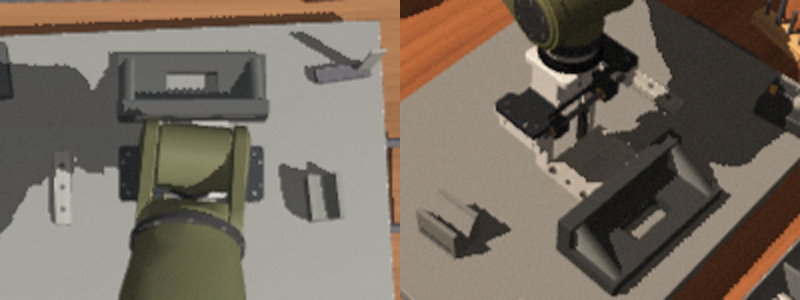

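No fence force yet, so I continue in 1 mm steps.

{"op": "drive_tool", "data": {
  "steps": [
    {"delta_pos": [1, 0, 0], "yaw": 0, "hand": 60},
    {"delta_pos": [1, 0, 0], "yaw": 0, "hand": 60}
  ]
}}

```text
clock: 7.32
eef_pos: [575.2, -26.5, 97.3]
eef_rot: [-3.142, -0.004, 3.116]
wrist_force: [-14.4, -0.2, 7.2]
finger_gap: 60.0
```

{"op": "drive_tool", "data": {
  "steps": [
    {"delta_pos": [1, 0, 0], "yaw": 0, "hand": 60}
  ]
}}

```text
clock: 7.4
eef_pos: [576.2, -26.5, 97.3]
eef_rot: [-3.142, -0.004, 3.116]
wrist_force: [-13.9, 0.6, 6.9]
finger_gap: 59.9
```

{"op": "drive_tool", "data": {
  "steps": [
    {"delta_pos": [1, 0, 0], "yaw": 0, "hand": 60}
  ]
}}

```text
clock: 7.48
eef_pos: [577.2, -26.5, 97.3]
eef_rot: [-3.142, -0.004, 3.116]
wrist_force: [-13.0, 0.0, 7.5]
finger_gap: 59.7
```

{"op": "drive_tool", "data": {
  "steps": [
    {"delta_pos": [1, 0, 0], "yaw": 0, "hand": 60}
  ]
}}

```text
clock: 7.57
eef_pos: [577.4, -26.5, 97.3]
eef_rot: [-3.142, -0.006, 3.116]
wrist_force: [-28.6, -0.1, 16.0]
finger_gap: 60.0
```

Force doubled and motion stopped, so the block is on the face. I'll seat it with a small extra push, then retreat and check.

{"op": "drive_tool", "data": {
  "steps": [
    {"delta_pos": [0.5, 0, 0], "yaw": 0, "hand": 60}
  ]
}}

```text
clock: 7.65
eef_pos: [577.4, -26.5, 97.3]
eef_rot: [-3.142, -0.007, 3.116]
wrist_force: [-29.8, -0.8, 17.7]
finger_gap: 59.5
```

{"op": "drive_tool", "data": {
  "steps": [
    {"delta_pos": [0.5, 0, 0], "yaw": 0, "hand": 60}
  ]
}}

```text
clock: 7.73
eef_pos: [577.5, -26.6, 97.3]
eef_rot: [-3.141, -0.009, 3.116]
wrist_force: [-33.1, -0.8, 20.0]
finger_gap: 60.1
```

{"op": "drive_tool", "data": {
  "steps": [
    {"delta_pos": [-3, 0, 0], "yaw": 0, "hand": 60},
    {"delta_pos": [-15, 0, 0], "yaw": 0, "hand": 60},
    {"delta_pos": [-40, 0, 0], "yaw": 0, "hand": 60},
    {"delta_pos": [-40, 0, 0], "yaw": 0, "hand": 60},
    {"delta_pos": [-40, 0, 0], "yaw": 0, "hand": 60}
  ]
}}

```text
clock: 8.15
eef_pos: [441.0, -26.5, 97.2]
eef_rot: [-3.142, 0.0, 3.116]
wrist_force: [0.7, -0.3, 0.5]
finger_gap: 59.7
```

```bash
python3 - <<'E'
from h import *
snap('a9')
for n in("top","scene"):
  for f in("0",""):
    c=np.load(f"/tmp/{n}{f}.npz"); P=cloud(c); H=P[...,2]
    q=P[(P[...,0]>630)&(P[...,0]<770)&(P[...,1]>-150)&(P[...,1]<90)&(H>121)&(H<140)]
    print(n,f,"wall",rect(q),len(q))
c=np.load("/tmp/top.npz");i=c["frame"][110:200,240:350,::-1];cv2.imwrite("pics/a9z.png",cv2.resize(i,None,fx=6,fy=6,interpolation=2))
c=np.load("/tmp/scene.npz");i=c["frame"][190:300,270:390,::-1];cv2.imwrite("pics/a9y.png",cv2.resize(i,None,fx=5,fy=5,interpolation=2))
E
```

```text
{'clock': 8.15, 'eef_pos': [440.97, -26.52, 97.18], 'eef_rot': [-3.14, 0.0, 3.12], 'wrist_force': [0.7, -0.3, 0.49]}
top block c,w,h,ang [620.  -25.6 104.4  70.6  88.8] 848 [274, 141, 40, 27]
scene block c,w,h,ang [619.9 -25.9 108.8  65.3  89.2] 752 [292, 213, 47, 38]
top 0 wall [675.7 -33.  200.   32.   88.4] 637
top  wall [677.3 -32.7 199.8  36.5  89.4] 643
scene 0 wall [681.6 -32.9 202.   37.8  88.8] 739
scene  wall [679.  -32.7 203.   33.1  89.9] 732
```

View pics/a9z.png

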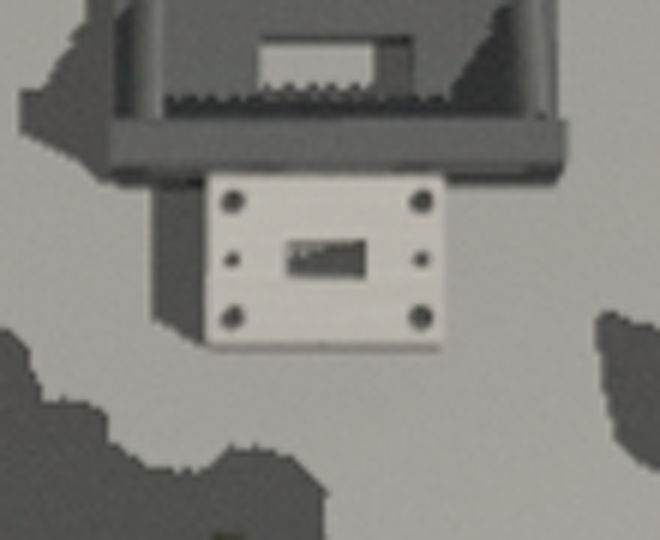

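View pics/a9y.png

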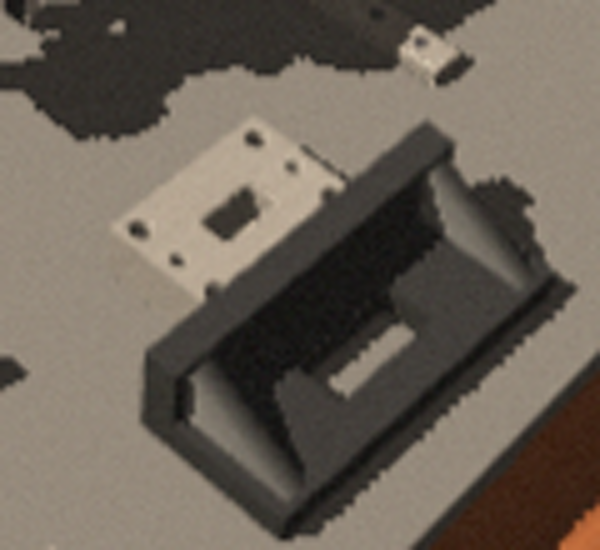

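The block looks flush and lies inside the face ends, and all sizes are consistent. The two-finger push held the block's angle stiffly, so I'll also press with one closed fingertip left and right of centre, so that it seats to the face by itself.

{"op": "drive_tool", "data": {
  "steps": [
    {"delta_pos": [0, 13, 0], "yaw": 0, "hand": 0},
    {"delta_pos": [0, 12, 0], "yaw": 0, "hand": 0},
    {"delta_pos": [0, 0, 0], "yaw": 0, "hand": 0},
    {"delta_pos": [0, 0, 0], "yaw": 0, "hand": 0},
    {"delta_pos": [0, 0, 0], "yaw": 0, "hand": 0}
  ]
}}

```text
clock: 8.67
eef_pos: [442.7, -1.9, 97.5]
eef_rot: [-3.141, 0.0, 3.117]
wrist_force: [-0.4, -0.1, -0.4]
finger_gap: 30.0
```

{"op": "drive_tool", "data": {
  "steps": [
    {"delta_pos": [30, 0, 0], "yaw": 0, "hand": 0},
    {"delta_pos": [30, 0, 0], "yaw": 0, "hand": 0},
    {"delta_pos": [30, 0, 0], "yaw": 0, "hand": 0},
    {"delta_pos": [25, 0, 0], "yaw": 0, "hand": 0},
    {"delta_pos": [15, 0, 0], "yaw": 0, "hand": 0}
  ]
}}

```text
clock: 9.08
eef_pos: [574.4, -2.4, 97.1]
eef_rot: [-3.141, 0.001, 3.116]
wrist_force: [-0.5, -0.5, 0.3]
finger_gap: 0.4
```

{"op": "drive_tool", "data": {
  "steps": [
    {"delta_pos": [2, 0, 0], "yaw": 0, "hand": 0},
    {"delta_pos": [1, 0, 0], "yaw": 0, "hand": 0}
  ]
}}

```text
clock: 9.25
eef_pos: [575.2, -2.1, 96.8]
eef_rot: [3.142, -0.001, 3.116]
wrist_force: [-0.4, 0.4, 0.3]
finger_gap: 0.7
```

{"op": "drive_tool", "data": {
  "steps": [
    {"delta_pos": [1, 0, 0], "yaw": 0, "hand": 0}
  ]
}}

```text
clock: 9.33
eef_pos: [575.6, -1.9, 97.1]
eef_rot: [-3.142, -0.001, 3.116]
wrist_force: [0.3, -0.3, 0.2]
finger_gap: 0.4
```

{"op": "drive_tool", "data": {
  "steps": [
    {"delta_pos": [1, 0, 0], "yaw": 0, "hand": 0}
  ]
}}

```text
clock: 9.42
eef_pos: [576.6, -1.8, 97.5]
eef_rot: [-3.142, -0.0, 3.117]
wrist_force: [-0.7, -0.0, 0.2]
finger_gap: 0.7
```

{"op": "drive_tool", "data": {
  "steps": [
    {"delta_pos": [1, 0, 0], "yaw": 0, "hand": 0}
  ]
}}

```text
clock: 9.5
eef_pos: [577.8, -1.7, 97.7]
eef_rot: [-3.142, 0.0, 3.117]
wrist_force: [-0.2, -0.3, 0.7]
finger_gap: 0.2
```

{"op": "drive_tool", "data": {
  "steps": [
    {"delta_pos": [1, 0, 0], "yaw": 0, "hand": 0}
  ]
}}

```text
clock: 9.58
eef_pos: [578.0, -1.7, 97.7]
eef_rot: [-3.141, -0.003, 3.117]
wrist_force: [-16.6, -0.5, 10.5]
finger_gap: 0.6
```

{"op": "drive_tool", "data": {
  "steps": [
    {"delta_pos": [0.5, 0, 0], "yaw": 0, "hand": 0}
  ]
}}

```text
clock: 9.67
eef_pos: [578.0, -1.7, 97.7]
eef_rot: [-3.141, -0.004, 3.117]
wrist_force: [-17.6, -1.7, 12.0]
finger_gap: 0.4
```

{"op": "drive_tool", "data": {
  "steps": [
    {"delta_pos": [1, 0, 0], "yaw": 0, "hand": 0}
  ]
}}

```text
clock: 9.75
eef_pos: [578.1, -1.7, 97.7]
eef_rot: [-3.141, -0.007, 3.117]
wrist_force: [-30.2, -1.8, 19.2]
finger_gap: 0.3
```

{"op": "drive_tool", "data": {
  "steps": [
    {"delta_pos": [-8, 0, 0], "yaw": 0, "hand": 0},
    {"delta_pos": [0, -25, 0], "yaw": 0, "hand": 0},
    {"delta_pos": [0, -25, 0], "yaw": 0, "hand": 0},
    {"delta_pos": [0, 0, 0], "yaw": 0, "hand": 0},
    {"delta_pos": [4, 0, 0], "yaw": 0, "hand": 0}
  ]
}}

```text
clock: 10.17
eef_pos: [576.3, -52.3, 97.6]
eef_rot: [3.142, 0.0, 3.115]
wrist_force: [0.5, -0.3, -0.3]
finger_gap: 0.4
```

{"op": "drive_tool", "data": {
  "steps": [
    {"delta_pos": [1, 0, 0], "yaw": 0, "hand": 0}
  ]
}}

```text
clock: 10.25
eef_pos: [576.9, -51.8, 97.5]
eef_rot: [-3.141, -0.003, 3.117]
wrist_force: [-16.6, -6.5, 10.2]
finger_gap: 0.4
```

{"op": "drive_tool", "data": {
  "steps": [
    {"delta_pos": [1, 0, 0], "yaw": 0, "hand": 0}
  ]
}}

```text
clock: 10.33
eef_pos: [577.0, -51.7, 97.4]
eef_rot: [-3.14, -0.005, 3.117]
wrist_force: [-23.0, -10.4, 13.0]
finger_gap: 0.5
```

{"op": "drive_tool", "data": {
  "steps": [
    {"delta_pos": [1, 0, 0], "yaw": 0, "hand": 0}
  ]
}}

```text
clock: 10.42
eef_pos: [577.2, -51.7, 97.5]
eef_rot: [-3.14, -0.008, 3.117]
wrist_force: [-33.0, -8.9, 19.2]
finger_gap: 0.5
```

Both halves press solidly with no movement. The stops at x 578.0 (y=-2) and 577.1 (y=-52) give a slope of about -0.02, which matches the face angle. I'll retreat and take a last look.

{"op": "drive_tool", "data": {
  "steps": [
    {"delta_pos": [-4, 0, 0], "yaw": 0, "hand": 0},
    {"delta_pos": [-20, 0, 0], "yaw": 0, "hand": 0},
    {"delta_pos": [-40, 0, 0], "yaw": 0, "hand": 0},
    {"delta_pos": [-40, 0, 0], "yaw": 0, "hand": 0},
    {"delta_pos": [-40, 0, 0], "yaw": 0, "hand": 0}
  ]
}}

```text
clock: 10.83
eef_pos: [434.0, -50.6, 97.1]
eef_rot: [3.141, -0.0, 3.118]
wrist_force: [-0.1, -0.1, 1.0]
finger_gap: 0.3
```

```bash
python3 - <<'E'
from h import *
snap('b1')
for f in("0",""):
    c=np.load(f"/tmp/top{f}.npz"); P=cloud(c); H=P[...,2]
    q=P[(P[...,0]>630)&(P[...,0]<770)&(P[...,1]>-150)&(P[...,1]<90)&(H>121)&(H<140)]
    b=np.array([(y,q[abs(q[:,1]-y)<4][:,0].min()) for y in range(-125,62,6)]);print("wall front",np.polyfit(b[:,0],b[:,1],1),rect(q))
# image lines: block near edge and fence front edge (vertical gradient, subpixel)
c=np.load("/tmp/top.npz");g=cv2.cvtColor(c["frame"],cv2.COLOR_RGB2GRAY).astype(float)
def edge(u0,u1,v0,v1,h,sgn):
    out=[]
    for u in range(u0,u1):
        d=sgn*np.diff(g[v0:v1,u]);i=d.argmax();w=np.clip(d[max(0,i-1):i+2],0,None)
        out.append((u,v0+.5+(np.arange(max(0,i-1),max(0,i-1)+len(w))*w).sum()/w.sum()))
    X=rays(c,np.array(out),h);p=np.polyfit(X[:,1],X[:,0],1);r=X[:,0]-np.polyval(p,X[:,1]);k=abs(r)<2*r.std()+.1;return np.polyfit(X[k,1],X[k,0],1),r.std()
print("block near edge",edge(278,310,164,172,105,-1));print("fence wall top back->",edge(262,330,106,114,130,1))
print("fence/block edge",edge(278,310,135,142,105,1))
t=rays(c,[[274,160]],70);print(t)
E
```

```text
{'clock': 10.83, 'eef_pos': [434.04, -50.57, 97.13], 'eef_rot': [3.14, -0.0, 3.12], 'wrist_force': [-0.07, -0.11, 0.99]}
top block c,w,h,ang [620.3 -25.5 104.3  70.   88.7] 843 [274, 141, 40, 27]
scene block c,w,h,ang [620.5 -26.2 107.4  64.7  89.1] 744 [292, 213, 47, 38]
wall front [2.63902061e-02 6.61595680e+02] [675.7 -33.  200.   32.   88.4]
wall front [2.20643775e-02 6.61440214e+02] [675.4 -33.  199.5  30.6  88.8]
block near edge (array([2.29947818e-02, 5.87612314e+02]), np.float64(0.2488962671665186))
fence wall top back-> (array([2.24274639e-02, 7.41831657e+02]), np.float64(0.8185802586840482))
fence/block edge (array([1.34451961e-02, 6.61779142e+02]), np.float64(0.27301132739413914))
[[610.02954871  27.39900737  70.        ]]
```

View pics/b1.png

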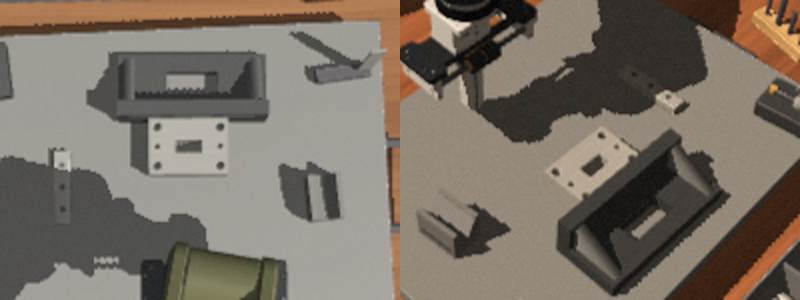

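The picture shows the block flush on the face, with the other tools where they were. The block's near edge slope is 0.0230 and the wall's is 0.0221. Edge to face measures 73.9 mm against a 75 mm width, so there is no gap within the calibration. I'm handing in.

```bash
python3 -c "
from cell import manip
print(manip.sign_off())"
```

```text
the job is handed in; nothing more can be done
None
```

The die block's long side now sits flat against the angle plate's working face, and I handed the job in at about 11 s of the 72 s allowed. No verdict was reported.

**What I did:** With closed fingertips I pushed one long side near its robot-side corner, which turned the block about 72°. I then pushed it straight onto the face with two open fingertips and pressed it once on each side of centre to seat it. It was only slid, never gripped or lifted.

**Last checks:**
- **Parallel to the face:** the slopes of block and wall were 0.0230 and 0.0221, about 0.001 rad apart. A second edge fit, along the line where block meets wall, gave 0.013; that is about 0.009 off and still inside 0.03.
- **Touching:** the block's near edge measured 73.9 mm from the face, against the block's 75 mm width. That shows no gap within the 2 mm calibration, and both pressed spots were solid at about 30 N.
- **Position along the face:** the block's centre is about 7 mm from the face's middle, well inside the ends.
- **Angle plate:** its position was unchanged within camera noise (about 1 mm).
- **Other tools:** those in the close-up views look unmoved. I did not measure them, and I did not look again at the jar, hammer or full punch stand. The arm never came near those on the final side.

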